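Guide a glazed planter on its carrier through the L slot into the glaze-check bay

ROBOT

A 6-joint arm with a two-finger parallel gripper is mounted at the origin on the work surface. World frame = base frame: x ahead of the robot, y to its left, z up, the work surface at z = 0. Lengths are in m, angles in rad, forces in N, time in s.
With the tool pointing down it reaches from about 0.25 to 0.725 m from the base axis. Payload 4 kg.
Tool frame: the origin (TCP) lies on the centre line of the jaws, within the pads' length; the fingertips stand 17 mm ahead of it and the grasp point (between the pads) lies 2 mm behind it; z points along the fingers, y is the line along which they close (so a half turn about z gives the same grasp; the last joint's range is limited). The gripper opens to 85 mm and grips with 20 to 120 N. Pads are 22 mm wide; open, the fingers measure 114 mm over their backs; the gripper's body (76 mm by 85 mm) begins 54 mm behind the grasp point. The pads swing forward as they close: fully open they stand 13 mm farther back than shut.
Start: joints at [1.15, 0.241, 0.005, 1.335, 0, 1.571], TCP at [0.204, 0.456, 0.248] pointing down, gripper open.
Joint ranges: [-2.72, 2.72], [-1.05, 1.87], [-1.09, 1.28], [-1.99, 2.15], [-1.42, 1.44], [-3.14, 3.14]. Speed limits (rad/s): [2.79, 2.79, 3.14, 3.14, 3.14, 3.14].

INTERFACE

Orientations are given as a unit quaternion [x, y, z, w].
In Python, from workcell import get_obs, imaging, order gives the robot as it stands.
- The arm moves only by the tool apply_moves, never from a script. Its argument "targets" is a list that holds one entry, the list of rows, each a list of 5 numbers: the shift along the world's x, y, z in units of 40 mm (1.0 is 40 mm), then the turn about the world's z in degrees, then the gripper command: -1 is shut, 1 is fully open, values between are in proportion. In form: [[[dx, dy, dz, turn, fingers], ...]]. A call has 1 to 8 rows; each row shifts and turns the commanded pose from where the row before left it; what a row does not reach is not made up. A row lasts 1/12 s, in which the tool goes at most 41.7 mm and 7.16 degrees, less where a joint would pass 70% of its speed; a pose out of reach is approached as far as the arm can. A call is refused whole if a number of a shift passes 1 or a number of a turn 7.16, either way. A call with a gripper value outside its range is refused whole. The fingers move at their own pace and stop on an object; the grip force is fixed at half the most. Time passes only in rows, so rows that do not move let the fingers close. It gives the time, the measured TCP pose, the force, the opening and the grip force at its end, in the units of the state.
- get_obs(): the state, without advancing time (a new reading comes with each control period).
- imaging.camera(name): name is "scene" or "top"; returns (picture, depth): 480x640x3 uint8, blue, green, red; 480x640 float32, m along the optical axis (not along the pixel's ray), 0 where there is no reading.
- imaging.get_calibration(name): a dict with "camera_matrix" (3x3 intrinsics, pixels), "eye" and "rotation" of the camera in the world. Camera axes: x right, y down, z forward; pixel columns grow to the right and rows downward; lengths in m; the calibration is good to about 2 mm. A picture is of the moment at which its call begins. get_calibration takes no time and is no camera call.
- order.job_done(): hands the job in; it is judged then, once.
The state is a dict: "clock": time; "joint_pos": joint angles; "joint_vel": joint speeds; "tau": joint torques, N m; "eef_pos": TCP position; "tool_rot": TCP orientation; "ft_force": force on the tool from outside, world axes, zero at the start; "ft_torque": the same for the moment, N m; "grip_width": finger opening in m; "grasp_force": force on a finger pad.
Only numpy, scipy, OpenCV 4.12 (cv2) and the standard library are available. Lean on these libraries where they do the work, as an engineer would, in place of code of your own. Each camera call takes 0.05 s, during which the arm holds its last target. There are 200 camera calls.

TASK

The freshly glazed planter stands in a round grey carrier whose guide pin runs in the L-shaped slot of the plywood deck. With the fingers, push the carrier by its grey rim along the first leg to the corner, then along the second leg all the way to the end of the slot in the green bay. Only push: do not lift or tip the carrier, do not touch the planter itself, and leave the other pots where they stand.

Things in the scene. Friction and masses are not known exactly. Their poses are not given: they have to be found in the camera images.
- station: Fixed plywood deck, top 24 mm above the table; origin on the table; spans own x -125..180, y -165..135 mm. L slot 18 mm wide, 18 deep, black inside: first leg along own +y at x = -60, second along own +x at y = 65 mm, from the corner to the home end, which a 120 mm green painted square surrounds. Past it a fixed grey sensor block 28 x 50 mm, 45 mm above the deck, at x 154, y 65 mm.
- slot_start (a point): Point on the deck's top where the pin centre is when pushed back to the closed start end of the first leg.
- slot_corner (a point): Point on the deck's top at the corner of the L, where the centre lines of the two legs cross; 150 mm from slot_start.
- slot_home (a point): Point on the deck's top where the pin centre is when the pin is fully home against the end of the second leg; 115 mm from slot_corner.
- carrier: Loose grey disc, 100 mm diameter, 22 mm thick, flat on the deck; under its centre a steel pin 14 mm in diameter, 14 mm long, runs in the slot (2 mm play each side). Origin: centre of the disc's underside, on the pin axis, z up; round, yaw is meaningless. About 0.5 kg with planter; slides with a few newtons and stays where left. Starts in the first 45 mm of the first leg.
- planter: Brown glazed round planter, 56 mm wide at the most and 32 mm high, fixed in the middle of the carrier's top: its rim is 54 mm above the deck, and 22 mm of grey disc shows round it. Not to be touched. Origin: centre of its underside.
- pot_pink: Loose pink pot, 50 mm wide at the rim, 45 mm high, standing on the deck inside the L; the three pots inside the L swap places. Origin: centre of its underside.
- pot_mint: Loose mint green pot, 50 mm wide, 36 mm high, standing on the deck inside the L. Origin: centre of its underside.
- pot_cream: Loose cream pot, 49 mm wide, 48 mm high, standing on the deck inside the L. Origin: centre of its underside.
- pot_blue: Loose blue pot, 76 mm wide at the rim, 48 mm high, standing on the table beside the deck, past its own +y edge. Origin: centre of its underside.

How it is judged:
On the way, in this order (a step that is already met when the one before it is completed fails the run):
1. the carrier's pin has reached the corner of the slot (horizontal distance between carrier and slot_corner below 0.008 m).
2. the carrier's pin is at the home end of the slot (horizontal distance between carrier and slot_home below 0.006 m), for 0.2 s.
At the end, for the whole second after the job is handed in: The carrier lies flat on the deck, at rest, its pin centre within 6 mm of the home end point of the slot (horizontal distance between carrier and slot_home below 0.006 m and z of carrier in the frame of slot_home between -0.003 and 0.003 m and angle between carrier's own z axis and vertical below 0.06 rad and linear speed of carrier below 0.01 m/s); the robot touches nothing.
It fails at once if the carrier is lifted (10 mm or more off the deck) (z of carrier in the frame of station above 0.034 m).
It fails at once if the carrier is tipped (over 0.25 rad) (angle between carrier's own z axis and vertical above 0.25 rad).
It fails at once if the robot touches the planter (over 0.5 N) (contact force between planter and the fingers above 0.5 N or contact force between planter and the arm above 0.5 N).
It fails at once if another pot is moved (over 15 mm) or knocked over (distance of any of pot_pink, pot_mint, pot_cream, pot_blue from where it was at the start of the episode above 0.015 m or angle between any of pot_pink, pot_mint, pot_cream, pot_blue's own z axis and vertical above 0.4 rad).
It also fails if it takes over 53 s, if anything falls off the work surface, if the arm or the gripper's body presses on something with over 40 N, if the wrist force passes 120 N, or if a joint passes its speed limit or range.

## Working session

There is one attempt and no reset: what is moved stays moved. The work goes in short steps, Python scripts to look and compute and a tool call to move; the robot and the scene stay as the last step left them, time stands still between calls to the robot, and variables do not carry over. Pictures are saved under pics/ and viewed, at most 10 in all, crops included, and the job is handed in when it is done.

Besides the shell and the picture viewer there is one more tool, called after "Request:" by a JSON object that holds its "fn" and its "kwargs". apply_moves: Moves the arm, as the interface text tells. Its arguments: {"type":"object","properties":{"targets":{"type":"array","items":{"type":"array","items":{"type":"array","items":{"type":"number"}}}}},"required":["targets"]}

```bash
mkdir -p pics; python3 - <<'E'
from workcell import get_obs, imaging, order
import cv2,numpy as np
for n in("top","scene"):
    p,d=imaging.camera(n); cv2.imwrite(f"pics/{n}0.png",p); np.save(f"{n}d.npy",d)
    c=imaging.get_calibration(n); print(n,c)
o=get_obs();print(o["clock"],o["eef_pos"],o["tool_rot"],o["grip_width"])
E
```

```text
top {'camera_matrix': array([[495.19961434,   0.        , 325.39679072],
       [  0.        , 495.19961434, 242.67770404],
       [  0.        ,   0.        ,   1.        ]]), 'eye': array([0.47648697, 0.06904144, 0.86678043]), 'rotation': array([ 0.70675966, -0.70223592,  0.06087867, -0.0604093 ])}
scene {'camera_matrix': array([[539.88247488,   0.        , 312.06234327],
       [  0.        , 539.88247488, 236.77534866],
       [  0.        ,   0.        ,   1.        ]]), 'eye': array([1.10588404, 0.36417815, 0.70456327]), 'rotation': array([ 0.46800464,  0.8084854 , -0.31273024, -0.17182205])}
0.1 [0.20402735 0.45589487 0.24747976] [ 2.08857221e-01  9.77945671e-01 -9.41845757e-04 -1.96845911e-04] 0.08536148623557156
```

View pics/top0.png

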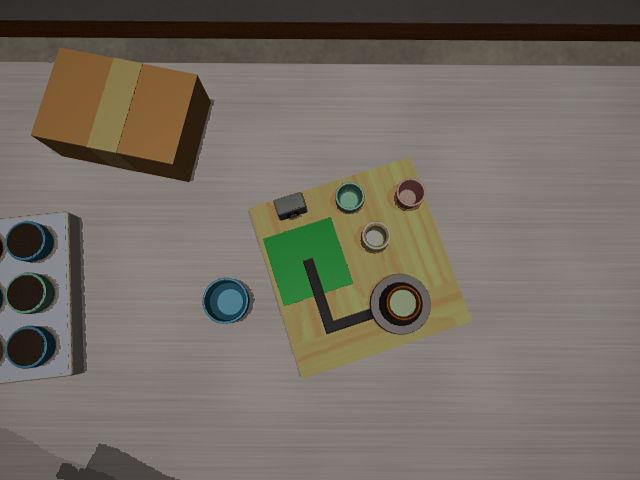

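View pics/scene0.png

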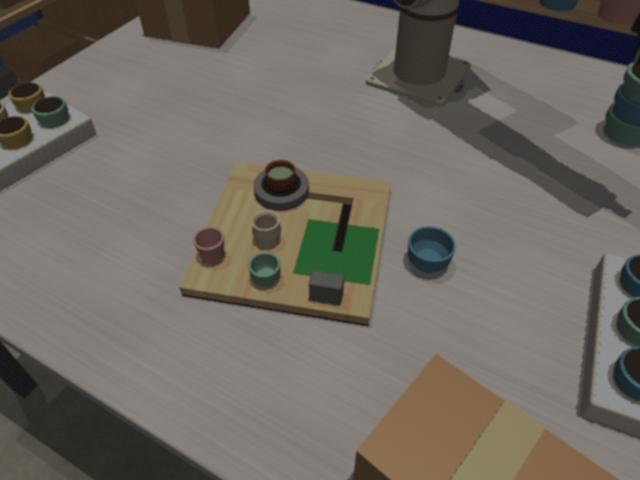

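The top view shows the carrier at about (401,304), the slot corner at about (330,326) and the slot's home end at about (309,262). The deck corners are near (249,209), (411,158), (470,322) and (302,377). The blue pot is at (227,300), and the three small pots are up and right of the second leg.

```bash
cat > h.py <<'E'
import cv2,numpy as np
from scipy.spatial.transform import Rotation as R
from workcell import get_obs, imaging, order
def ray(n,uv,z):
    c=imaging.get_calibration(n);K=c["camera_matrix"];uv=np.atleast_2d(uv).astype(float)
    d=np.c_[(uv-K[[0,1],2])/K[[0,1],[0,1]],np.ones(len(uv))]@R.from_quat(c["rotation"]).as_matrix().T
    e=c["eye"];return (e+d*((z-e[2])/d[:,2])[:,None])[:,:2]
def blob(m,near):
    n,l,s,c=cv2.connectedComponentsWithStats(m.astype(np.uint8))
    i=1+np.argmin(np.hypot(*(c[1:]-near).T)+1e3*(s[1:,4]<60));return (l==i).astype(np.uint8),c[i]
E
python3 - <<'E'
from h import *
p=cv2.imread("pics/top0.png");hsv=cv2.cvtColor(p,cv2.COLOR_BGR2HSV).astype(int);H,S,V=hsv[...,0],hsv[...,1],hsv[...,2]
for n,(x,y) in dict(wood=(440,290),table=(500,400),slot=(327,310),rim=(401,275),rim2=(425,304),sensor=(290,200),green=(330,260),soil=(390,290)).items(): print(n,hsv[y,x])
g,c=blob((H>50)&(H<70)&(S>150),(308,262)); q=cv2.minAreaRect(np.argwhere(g)[:,::-1].astype(np.float32));print("green",q, ray("top",q[0],.024))
gb=cv2.boxPoints(q);gw=ray("top",gb,.024);print(gw,np.linalg.norm(np.diff(gw,axis=0),axis=1))
w=((S>70)&(H>10)&(H<75)&(V>60)).astype(np.uint8);w=cv2.morphologyEx(w,cv2.MORPH_CLOSE,np.ones((5,5)));w,_=blob(w,(360,260))
cn=max(cv2.findContours(w,0,2)[0],key=cv2.contourArea);hull=cv2.convexHull(cn);ap=cv2.approxPolyDP(hull,8,True)[:,0];print("deck",ap)
sl,c=blob((V<45),(325,300)); print("slot bbox",cv2.approxPolyDP(max(cv2.findContours(sl,0,2)[0],key=cv2.contourArea),3,True)[:,0])
E
```

```text
wood [ 23 110 141]
table [ 15  23 134]
slot [170  19  40]
rim [  4  18 100]
rim2 [  4  18 101]
sensor [30  9 86]
green [ 65 168 120]
soil [  8 209  22]
green ((307.0294494628906, 260.99041748046875), (69.40326690673828, 71.82142639160156), 71.93952178955078) [[0.59056243 0.1002654 ]]
[[0.62817477 0.17838257]
 [0.66838646 0.0604907 ]
 [0.5535098  0.0233107 ]
 [0.51510102 0.13883261]] [0.12456112 0.12074353 0.12173966]
deck [[409 157]
 [470 320]
 [302 378]
 [249 208]]
slot bbox [[304 261]
 [327 333]
 [370 318]
 [381 327]
 [372 316]
 [370 299]
 [368 310]
 [333 322]
 [312 259]]
```

```bash
python3 - <<'E'
from h import *
p=cv2.imread("pics/top0.png");hsv=cv2.cvtColor(p,cv2.COLOR_BGR2HSV).astype(int);H,S,V=hsv[...,0],hsv[...,1],hsv[...,2]
px=np.array([[249,208],[409,157],[470,320],[302,378],[307,261],[327,333],[333,322]])
own=np.array([[180,135],[180,-165],[-125,-165],[-125,135],[55,65],[-69,74],[-51,56]])/1e3
W=ray("top",px,.024)
a,b=own-own.mean(0),W-W.mean(0);th=np.arctan2((a[:,0]*b[:,1]-a[:,1]*b[:,0]).sum(),(a*b).sum())
r=np.array([[np.cos(th),-np.sin(th)],[np.sin(th),np.cos(th)]]);t=W.mean(0)-r@own.mean(0)
print("yaw",np.degrees(th),t,"res mm",np.round((W-own@r.T-t)*1e3,1).tolist())
np.savez("st.npz",r=r,t=t)
f=lambda *q:np.array(q)/1e3@r.T+t
print("start",f(-60,-85),"corner",f(-60,65),"home",f(55,65))
m=(S<40)&(V>75)&(V<125);yy,xx=np.mgrid[:480,:640];m&=np.hypot(xx-401,yy-304)<36
c=max(cv2.findContours(m.astype(np.uint8),0,1)[0],key=cv2.contourArea)[:,0]
c=cv2.convexHull(c)[:,0];q=ray("top",c,.046);(x,y),rad=cv2.minEnclosingCircle(q.astype(np.float32));print("carrier",x,y,rad,"own",r.T@(np.array([x,y])-t))
for n,u,z in(("blue",(227,300),.048),("mint",(350,196),.06),("cream",(375,236),.072),("pink",(410,193),.069)):
    w=ray("top",u,z)[0];print(n,w,r.T@(w-t))
E
```

```text
yaw 18.714354975184083 [0.55684076 0.01906633] res mm [[-0.7, -1.8], [-1.7, 0.5], [0.8, 2.2], [0.8, -0.7], [2.5, 2.0], [1.5, -1.7], [-3.1, -0.4]]
start [ 0.52728524 -0.08069073] corner [0.4791577  0.06137876] home [0.58807764 0.09827654]
carrier 0.5183686017990112 -0.055017679929733276 0.04921130836009979 own [-0.06020801 -0.05782338]
blue [0.52176286 0.23017321] [0.03451038 0.2112004 ]
mint [0.69633185 0.02809232] [ 0.13501218 -0.03620697]
cream [ 0.62593563 -0.01197759] [ 0.05548137 -0.05157173]
pink [ 0.69969529 -0.07132958] [ 0.10629824 -0.13145159]
```

Request:
{"fn": "apply_moves", "kwargs": {"targets": [[[0.5, -0.85, 0, -5.9, -1], [0.5, -0.85, 0, -5.9, -1], [0.5, -0.85, 0, -5.9, -1], [0.5, -0.85, 0, -5.9, -1], [0.5, -0.85, 0, -5.9, -1], [0.5, -0.85, 0, -5.9, -1], [0.5, -0.85, 0, -5.9, -1], [0.5, -0.85, 0, -5.9, -1]]]}}

```text
clock: 0.77
eef_pos: [0.3645, 0.1825, 0.2481]
tool_rot: [0.585, 0.811, -0.0, -0.0]
ft_force: [0.6, -0.0, 0.3]
grip_width: 0.0
grasp_force: 0.0
```

Request:
{"fn": "apply_moves", "kwargs": {"targets": [[[0.5, -0.85, 0, 0, -1], [0.5, -0.85, 0, 0, -1], [0.5, -0.85, 0, 0, -1], [0.5, -0.85, 0, 0, -1], [0.5, -0.85, 0, 0, -1], [0.5, -0.85, 0, 0, -1], [0.5, -0.85, 0, 0, -1], [0.5, -0.85, 0, 0, -1]]]}}

```text
clock: 1.43
eef_pos: [0.5245, -0.0896, 0.2478]
tool_rot: [0.583, 0.812, -0.0, -0.0]
ft_force: [1.3, 0.1, 0.3]
grip_width: -0.0001
grasp_force: 0.0
```

Request:
{"fn": "apply_moves", "kwargs": {"targets": [[[0.47, -0.88, 0, 0, -1], [0, -0.12, 0, 0, -1], [0, 0, -0.95, 0, -1], [0, 0, -0.95, 0, -1], [0, 0, -0.95, 0, -1], [0, 0, -0.95, 0, -1], [0, 0, -0.8, 0, -1], [0, 0, -0.3, 0, -1]]]}}

```text
clock: 2.1
eef_pos: [0.5386, -0.1263, 0.0467]
tool_rot: [0.583, 0.813, -0.002, -0.005]
ft_force: [-1.0, -0.5, -1.0]
grip_width: 0.0004
grasp_force: 0.0
```

```bash
python3 - <<'E'
from h import *
p,d=imaging.camera("top");q,d=imaging.camera("scene");cv2.imwrite("pics/a.png",np.hstack([p[120:400,220:520],q[120:400,150:450]]))
s=np.load("st.npz");o=get_obs();print(o["eef_pos"],s["r"].T@(o["eef_pos"][:2]-s["t"]),o["ft_force"])
E
```

```text
[ 0.53956594 -0.12655288  0.04854502] [-0.06308346 -0.13237768] [0.78048473 0.1298045  0.00763291]
```

View pics/a.png

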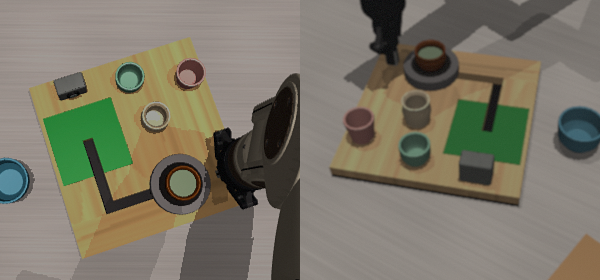

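The fingers stand behind the carrier at about (215,165) in the left crop, clear of the planter. Now I push along leg 1.

Request:
{"fn": "apply_moves", "kwargs": {"targets": [[[-0.01, 0.26, 0, 0, -1], [-0.08, 0.237, 0, 0, -1], [-0.08, 0.237, 0, 0, -1], [-0.08, 0.237, 0, 0, -1], [-0.08, 0.237, 0, 0, -1], [-0.08, 0.237, 0, 0, -1], [-0.08, 0.237, 0, 0, -1], [-0.08, 0.237, 0, 0, -1]]]}}

```text
clock: 2.87
eef_pos: [0.5207, -0.0502, 0.0532]
tool_rot: [0.583, 0.813, 0.0, 0.001]
ft_force: [1.8, -4.0, 3.2]
grip_width: -0.0002
grasp_force: 2.1
```

```bash
cat >> h.py <<'E'
def look(tag,z=.046):
    s=np.load("st.npz");r,t=s["r"],s["t"]
    p,d=imaging.camera("top");cv2.imwrite(f"pics/{tag}.png",p[120:400,220:520])
    hsv=cv2.cvtColor(p,cv2.COLOR_BGR2HSV).astype(int);H,S,V=hsv[...,0],hsv[...,1],hsv[...,2]
    o=get_obs();e=r.T@(o["eef_pos"][:2]-t);print("t",o["clock"],"tcp",o["eef_pos"].round(4),"own",e.round(4),o["ft_force"].round(1))
    # planter: strongly orange-brown pixels; midpoint of enclosing circle at its rim height
    m=((H<13)|(H>175))&(S>120)&(V>35);m[:120]=0;m[400:]=0;m[:,:255]=0;m[:,480:]=0
    q=np.argwhere(cv2.morphologyEx(m.astype(np.uint8),cv2.MORPH_OPEN,np.ones((2,2))))[:,::-1]
    w=ray("top",q,.078);(x,y),rad=cv2.minEnclosingCircle(w.astype(np.float32));print("planter own",(r.T@(np.array([x,y])-t)).round(4),rad)
    # carrier disc: grey hull
    u=np.median(q,0);yy,xx=np.mgrid[:480,:640]
    g=(S<40)&(V>75)&(V<125)&(np.hypot(xx-u[0],yy-u[1])<42)
    c=max(cv2.findContours(g.astype(np.uint8),0,1)[0],key=cv2.contourArea)[:,0]
    (x,y),rad=cv2.minEnclosingCircle(ray("top",c,z).astype(np.float32));print("disc own",(r.T@(np.array([x,y])-t)).round(4),rad)
E
python3 -c "
from h import *
look('b')"
```

```text
t 2.9167 tcp [ 0.5192 -0.048   0.0526] own [-0.0572 -0.0515] [-0.1  0.3 -0. ]
planter own [-0.0621  0.0059] 0.02746220864355564
disc own [-0.0607  0.0067] 0.049054961651563644
```

View pics/b.png

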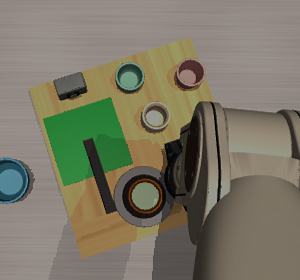

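The carrier is at about (142,195) in the crop, pushed along the first leg with 58 mm left to the corner.

Request:
{"fn": "apply_moves", "kwargs": {"targets": [[[-0.1, 0.23, -0.05, 0, -1], [-0.1, 0.23, 0, 0, -1], [-0.09, 0.23, 0, 0, -1], [-0.08, 0.237, 0, 0, -1], [-0.08, 0.237, 0, 0, -1], [-0.048, 0.142, 0, 0, -1], [-0.016, 0.047, 0, 0, -1], [0, 0, 0, 0, -1]]]}}

```text
clock: 3.58
eef_pos: [0.4989, 0.0045, 0.05]
tool_rot: [0.582, 0.813, 0.0, -0.001]
ft_force: [0.0, -0.3, 0.8]
grip_width: -0.0001
grasp_force: 0.1
```

```bash
python3 -c "
from h import *
look('c')"
```

```text
t 3.6333 tcp [0.4988 0.0043 0.0498] own [-0.0597  0.0047] [-0.2  0.3 -0.8]
planter own [-0.0644  0.0643] 0.02784481830894947
disc own [-0.0624  0.0653] 0.048979055136442184
```

Request:
{"fn": "apply_moves", "kwargs": {"targets": [[[-0.016, 0.047, 0, 0, -1], [-0.008, 0.024, 0, 0, -1], [0, 0, 0, 0, -1]]]}}

```text
clock: 3.88
eef_pos: [0.4983, 0.006, 0.0499]
tool_rot: [0.583, 0.812, -0.0, -0.0]
ft_force: [0.6, -1.3, -0.9]
grip_width: -0.0001
grasp_force: 0.8
```

```bash
python3 -c "
from h import *
look('d')"
```

```text
t 3.9333 tcp [0.4983 0.0061 0.0499] own [-0.0596  0.0065] [ 0.5 -1.3  0.3]
planter own [-0.0652  0.0668] 0.026209142059087753
disc own [-0.0622  0.0669] 0.048847440630197525
```

Request:
{"fn": "apply_moves", "kwargs": {"targets": [[[0.16, -0.474, 0, 0, -1], [-0.7, -0.24, 0, 0, -1], [-0.7, -0.24, 0, 0, -1], [-0.49, -0.16, 0, 0, -1], [0, 0, 0, 0, -1], [-0.315, 0.928, 0, 0, -1], [-0.315, 0.928, 0, 0, -1], [0, 0, 0, 0, -1]]]}}

```text
clock: 4.6
eef_pos: [0.402, 0.0405, 0.0502]
tool_rot: [0.58, 0.814, 0.001, -0.002]
ft_force: [-0.6, 0.7, 0.1]
grip_width: -0.0001
grasp_force: 0.0
```

```bash
python3 -c "
from h import *
look('e')"
```

```text
t 4.65 tcp [0.4034 0.0385 0.0503] own [-0.1391  0.0677] [0.2 0.  0.2]
planter own [-0.062   0.0655] 0.025568069890141487
disc own [-0.0622  0.0666] 0.049172356724739075
```

View pics/e.png

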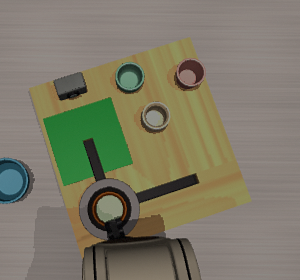

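The carrier sits at the corner at (108,208) in the crop, with the fingers behind it at (118,228). Now leg 2.

Request:
{"fn": "apply_moves", "kwargs": {"targets": [[[0.245, 0.05, 0, 0, -1], [0.237, 0.08, 0, 0, -1], [0.237, 0.08, 0, 0, -1], [0.237, 0.08, 0, 0, -1], [0.237, 0.08, 0, 0, -1], [0.237, 0.08, 0, 0, -1], [0.237, 0.08, 0, 0, -1], [0.237, 0.08, 0, 0, -1]]]}}

```text
clock: 5.32
eef_pos: [0.4814, 0.0598, 0.0501]
tool_rot: [0.583, 0.812, -0.0, -0.0]
ft_force: [-4.4, -1.3, 2.5]
grip_width: 0.0001
grasp_force: 2.2
```

```bash
python3 -c "
from h import *
look('f')"
```

```text
t 5.3667 tcp [0.4843 0.0607 0.0505] own [-0.0553  0.0627] [2.2 0.4 0.3]
planter own [0.027 0.065] 0.0047567677684128284
disc own [0.0318 0.0581] 0.038395918905735016
```

View pics/f.png

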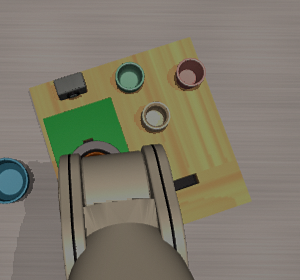

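The arm now hides most of the carrier. Its front edge shows at about (95,148), inside the green bay. I'll push on and slow down near the end to feel the stop.

Request:
{"fn": "apply_moves", "kwargs": {"targets": [[[0.237, 0.08, 0, 0, -1], [0.237, 0.08, 0, 0, -1], [0.237, 0.08, 0, 0, -1], [0.118, 0.04, 0, 0, -1], [0.07, 0.024, 0, 0, -1], [0.047, 0.016, 0, 0, -1], [0.024, 0.008, 0, 0, -1], [0, 0, 0, 0, -1]]]}}

```text
clock: 6.03
eef_pos: [0.519, 0.0731, 0.0501]
tool_rot: [0.583, 0.812, -0.0, -0.0]
ft_force: [-2.2, -0.8, -0.3]
grip_width: -0.0004
grasp_force: 1.2
```

Request:
{"fn": "apply_moves", "kwargs": {"targets": [[[0.024, 0.008, 0, 0, -1], [0.024, 0.008, 0, 0, -1], [0, 0, 0, 0, -1]]]}}

```text
clock: 6.28
eef_pos: [0.5213, 0.0741, 0.0502]
tool_rot: [0.583, 0.813, 0.0, 0.0]
ft_force: [-2.3, -0.3, -1.1]
grip_width: -0.0003
grasp_force: 1.1
```

```bash
cat >> h.py <<'E'
def scene_disc(tag):
    s=np.load("st.npz");r,t=s["r"],s["t"];q,_=imaging.camera("scene");cv2.imwrite(f"pics/{tag}.png",cv2.resize(q[120:350,150:450],None,fx=2,fy=2))
    o=get_obs();print("own",r.T@(o["eef_pos"][:2]-t),o["ft_force"])
E
python3 -c "
from h import *
scene_disc('g')"
```

```text
own [-0.01601691  0.06348338] [-2.43334348 -0.88499511 -1.50493049]
```

View pics/g.png

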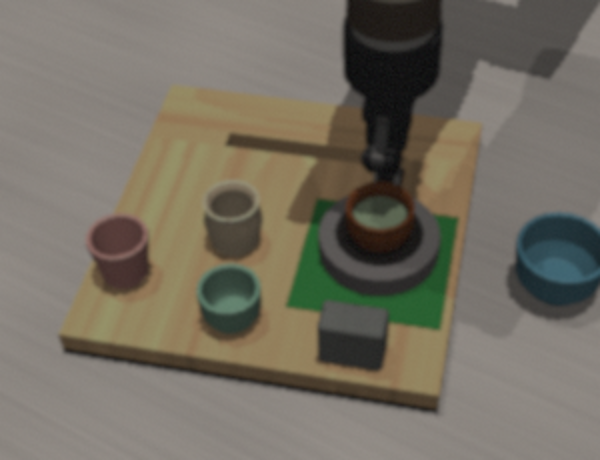

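The scene view shows the carrier at (380,240), nearly centred in the green bay, with all pots still standing. I'll creep on until I feel the stop.

Request:
{"fn": "apply_moves", "kwargs": {"targets": [[[0.047, 0.016, 0, 0, -1], [0.047, 0.016, 0, 0, -1], [0, 0, 0, 0, -1]]]}}

```text
clock: 6.58
eef_pos: [0.5257, 0.0755, 0.0504]
tool_rot: [0.583, 0.813, 0.0, 0.0]
ft_force: [-1.7, -0.4, -1.3]
grip_width: 0.0002
grasp_force: 0.8
```

Request:
{"fn": "apply_moves", "kwargs": {"targets": [[[0.047, 0.016, 0, 0, -1], [0, 0, 0, 0, -1], [0, 0, 0, 0, -1]]]}}

```text
clock: 6.83
eef_pos: [0.5273, 0.076, 0.0504]
tool_rot: [0.583, 0.813, 0.0, 0.0]
ft_force: [-1.0, -0.5, -1.6]
grip_width: -0.0001
grasp_force: 0.8
```

Request:
{"fn": "apply_moves", "kwargs": {"targets": [[[0.047, 0.016, 0, 0, -1], [0, 0, 0, 0, -1], [0, 0, 0, 0, -1]]]}}

```text
clock: 7.08
eef_pos: [0.5289, 0.0766, 0.0504]
tool_rot: [0.583, 0.813, 0.0, 0.0]
ft_force: [-1.5, -0.5, 0.2]
grip_width: 0.0001
grasp_force: 1.0
```

Request:
{"fn": "apply_moves", "kwargs": {"targets": [[[0.047, 0.016, 0, 0, -1], [0, 0, 0, 0, -1], [0, 0, 0, 0, -1]]]}}

```text
clock: 7.33
eef_pos: [0.5293, 0.0767, 0.0502]
tool_rot: [0.583, 0.813, -0.001, -0.001]
ft_force: [-4.7, -2.8, 2.4]
grip_width: 0.0002
grasp_force: 2.9
```

Request:
{"fn": "apply_moves", "kwargs": {"targets": [[[0.047, 0.016, 0, 0, -1], [0, 0, 0, 0, -1], [0, 0, 0, 0, -1]]]}}

```text
clock: 7.58
eef_pos: [0.5295, 0.0768, 0.0499]
tool_rot: [0.583, 0.812, -0.003, -0.002]
ft_force: [-7.9, -3.9, 5.3]
grip_width: -0.0005
grasp_force: 4.8
```

The force is climbing while the tool stays still, so the pin is at the end stop. I'll back off.

Request:
{"fn": "apply_moves", "kwargs": {"targets": [[[-0.1, -0.034, 0, 0, -1], [-0.35, -0.12, 0, 0, -1], [-0.7, -0.24, 0, 0, -1], [-0.8, -0.27, 0, 0, -1], [-0.8, -0.27, 0.3, 0, -1], [-0.6, -0.2, 0.7, 0, -1], [0, 0, 0.9, 0, -1], [0, 0, 0, 0, -1]]]}}

```text
clock: 8.25
eef_pos: [0.4019, 0.0325, 0.132]
tool_rot: [0.583, 0.812, 0.004, 0.004]
ft_force: [2.5, -0.1, 0.4]
grip_width: 0.0003
grasp_force: 0.0
```

```bash
python3 -c "
from h import *
look('i')"
```

```text
t 8.3 tcp [0.4024 0.0327 0.1304] own [-0.1419  0.0624] [0.2 0.6 0.1]
planter own [0.0531 0.065 ] 0.02687341347336769
disc own [0.0546 0.0666] 0.04921333119273186
```

View pics/i.png

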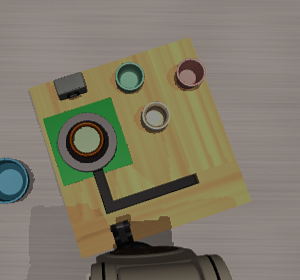

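The carrier is at (87,140), centred in the green bay at own (54.6, 66.6) mm against home (55, 65). The other pots have not moved and the arm is clear.

```bash
python3 -c "
from workcell import order
print(order.job_done())"
```

```text
the job is handed in; nothing more can be done
None
```

The carrier was pushed through the corner to the home end stop, about 2 mm from the home point by camera; the other pots stayed put, the arm is clear and the job is handed in.

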